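# Key and mount the plate of a bone-scanner turntable

### The arm

A 6-joint arm with a two-finger parallel gripper is mounted at the origin on the work surface. World frame = base frame: x ahead of the robot, y to its left, z up, the work surface at z = 0. Lengths are in m, angles in rad, forces in N, time in s.
With the tool pointing down it reaches from about 0.225 to 0.875 m from the base axis. Payload 3.4 kg.
Tool frame: the origin (TCP) lies at the very end of the fingers, on their centre line; the grasp point (between the pads) lies 19 mm behind it; z points along the fingers, x is the direction in which the jaws open and shut, and the axes are right-handed (so a half turn about z gives the same grasp; the last joint's range is limited). The gripper opens to 85 mm and grips with 20 to 120 N. Pads are 22 mm wide; open, the fingers measure 114 mm over their backs; the gripper's body (76 mm by 85 mm) begins 54 mm behind the grasp point. The pads swing forward as they close: fully open they stand 13 mm farther back than shut.
Start: joints at [-1.412, 0.276, 1.505, -0, 1.361, -0.121], TCP at [0.159, -0.553, 0.231] pointing down, gripper open.
Joint ranges: [-2.89, 2.89], [-0.75, 2.08], [0.22, 2.7], [-1.18, 4.32], [0.11, 2.71], [-2.7, 2.7]. Speed limits (rad/s): [2.57, 2.57, 3.14, 3.14, 3.14, 3.14].

### API

Orientations are given as a unit quaternion [w, x, y, z].
In Python, from rig import manip gives the robot as it stands.
- The arm moves only by the tool carry_out, never from a script. Its argument "series" is a list of rows, each a list of 2 entries, a list of its own where there are three numbers: the shift along the tool's x, y, z in mm, then the turn about the tool's z in degrees. A call has 1 to 10 rows; each row shifts and turns the pose as measured when the row begins, along the tool's axes as they then stand; what a row does not reach is not made up. A row lasts 1/12 s, in which the tool goes at most 41.7 mm and 7.16 degrees, less where a joint would pass 70% of its speed; a pose out of reach is approached as far as the arm can. A call is refused whole if a number of a shift passes 41.7 or a number of a turn 7.16, either way. A call with a gripper value outside its range is refused whole. "fingers" is the finger opening in mm, from 0 to 85.4, set as the call begins (left out, the last holds). The fingers move at their own pace and stop on an object; "squeeze" is the grip in N (left out, the last holds). Time passes only in rows, so rows that do not move let the fingers close. It gives the time, the measured TCP pose, the force and the opening at its end, in the units of the state.
- manip.get_state(): the state, without advancing time (a new reading comes with each control period).
- manip.get_image(name): name is "scene" or "top" or "wrist"; returns a dict with "frame" (384x512x3 uint8, blue, green, red), "K" (3x3 intrinsics, pixels), "k1" (the pictures are not rectified: a ray, as slopes to the right and down, at radius r is drawn at 1 + k1 r^2 times it, then the intrinsics apply), "rvec" (rotation vector, rad) and "tvec" (3), from world to camera coordinates, as OpenCV has them; the wrist camera has in their place "mount" (4x4, takes a point from camera to tool coordinates, whose origin is the TCP and whose axes are the tool frame's). Camera axes: x right, y down, z forward; pixel columns grow to the right and rows downward; lengths in m; the calibration is good to about 2 mm. A picture is of the moment at which its call begins: read the wrist's pose just before it. There is no depth.
- manip.sign_off(): hands the job in, once; it reports no verdict.
The state is a dict: "clock": time; "qpos": joint angles; "qd": joint speeds; "effort": joint torques, N m; "position": TCP position; "ee_rot": TCP orientation; "contact_force": force on the tool from outside, world axes, zero at the start; "moment": the same for the moment, N m; "width": finger opening in m.
Only numpy, scipy, OpenCV 4.12 (cv2) and the standard library are available. Lean on these libraries where they do the work, as an engineer would, in place of code of your own. Each camera call takes 0.05 s, during which the arm holds its last target. There are 200 camera calls.

### The job

Put the bone scanner's turntable back together: set the brass key into the slot in the top of the drive unit and let go of it, and only then slide the blue turntable plate down over the spindle, with its keyway over the key, until it lies flat and fully home on the drive unit. Do not disturb the long bone lying on the table.

Things in the scene. Friction and masses are not known exactly. Their poses are not given: they have to be found in the camera images.
- drive: Fixed square box, aluminium top 150 mm square, 50 mm above the table. Origin: underside centre, z up. Steel spindle on the z axis, 20 mm thick, rising 45 mm above the top, last 15 mm tapering to 6. Dark key slot in the top, centred 45 mm from the axis along +x: mouth 48 x 32 mm (x, y), 12 mm deep, sides slanting in to a floor 34 x 18 mm.
- key: Brass block 30 x 14 x 26 mm (x, y, z), 80 g, loose on the table, z up. Origin: centre of its underside. Seated in the slot, its length (either way round) runs along the drive's x and 14 mm stand proud of the top. The larger dark steel block (44 x 26 x 26 mm) nearby does not fit.
- plate: Blue disc, 148 mm across, 16 mm thick, 350 g, lying loose, right way up. Round boss 50 mm across in the middle, its top 52 mm above the underside; bore 26 mm right through. Origin: underside centre, z up. Keyway: slot through the disc, 30 mm wide, 25 to 65 mm from the centre along +x. Mounted, its +x points along the drive's +x. The grey plate without keyway is not wanted.
- long_bone: Brown long bone lying on the table, 200 mm long (x), about 60 mm wide and 40 mm high at its knuckled ends. Origin: on the table under its middle, z up. Leave it where it lies.

How it is judged:
On the way, in this order (a step that is already met when the one before it is completed fails the run):
1. the brass key sits in the drive's slot, let go, while the plate is still off (x of key in the frame of drive between 0.033 and 0.057 m and y of key in the frame of drive between -0.01 and 0.01 m and z of key in the frame of drive between 0.033 and 0.043 m and angle between the x axis of key and the x axis of drive, either way round below 0.35 rad and angle between key's own z axis and vertical below 0.2 rad and horizontal distance between plate and drive above 0.09 m and contact force between the fingers and key below 0.1 N), for 0.2 s.
2. the blue plate sits flat and fully home on the drive with its keyway over the key (x of key in the frame of drive between 0.033 and 0.057 m and y of key in the frame of drive between -0.01 and 0.01 m and z of key in the frame of drive between 0.033 and 0.043 m and angle between the x axis of each of key, plate and the x axis of drive, either way round below 0.35 rad and angle between key's own z axis and vertical below 0.2 rad and horizontal distance between plate and drive below 0.01 m and z of plate in the frame of drive between 0.046 and 0.0545 m and angle between plate's own z axis and vertical below 0.07 rad), for 0.2 s.
At the end, for the whole second after the job is handed in: Key upright in the slot: underside 33-43 mm above the drive's, within 12 mm along and 10 mm across of the slot centre and 20 degrees of it. Blue plate flat on the drive: underside 46-54.5 mm up, tilt under 4 degrees, within 10 mm of the spindle axis and 20 degrees of the drive's x. Both at rest (all of step 2 and linear speed of each of key, plate below 0.02 m/s); the robot touches nothing.
It fails at once if the long bone is shifted by more than 30 mm (distance of long_bone from where it was at the start of the episode above 0.03 m).
It also fails if it takes over 62 s, if anything falls off the work surface, if the arm or the gripper's body presses on something with over 40 N, if the wrist force passes 120 N, or if a joint passes its speed limit or range.

## Working session

There is one attempt and no reset: what is moved stays moved. The work goes in short steps, Python scripts to look and compute and a tool call to move; the robot and the scene stay as the last step left them, time stands still between calls to the robot, and variables do not carry over. Pictures are saved under pics/ and viewed, about 8 in all and at most 12, crops included, and the job is handed in when it is done.

Besides the shell and the picture viewer there is one more tool, called as a command line: name --argument value ..., lists and objects as JSON in quotes. carry_out: Moves the arm, as the interface text tells. Its arguments: {"type":"object","properties":{"series":{"type":"array","items":{"type":"array"}},"fingers":{"type":"number"},"squeeze":{"type":"number"}},"required":["series"]}

```bash
mkdir -p pics
cat > h.py <<'E'
import numpy as np, cv2
from scipy.spatial.transform import Rotation as R
from rig import manip
def ray(im,uv,st=None):
    K=im["K"];p=(np.array(uv,float)-[K[0][2],K[1][2]])/[K[0][0],K[1][1]]
    rd=np.linalg.norm(p);r=rd
    for _ in range(30): r=rd/(1+im["k1"]*r*r)
    d=np.append(p*(r/rd if rd>0 else 1),1)
    if "mount" in im:
        q=st["ee_rot"];Rt=R.from_quat([q[1],q[2],q[3],q[0]]).as_matrix();M=np.array(im["mount"])
        return np.array(st["position"])+Rt@M[:3,3],Rt@M[:3,:3]@d
    Rm=cv2.Rodrigues(np.array(im["rvec"],float))[0]
    return -Rm.T@np.array(im["tvec"]).ravel(),Rm.T@d
def onz(im,uv,z,st=None):
    o,d=ray(im,uv,st);return (o+d*(z-o[2])/d[2])
def proj(im,P,st=None):
    P=np.array(P,float)
    if "mount" in im:
        q=st["ee_rot"];Rt=R.from_quat([q[1],q[2],q[3],q[0]]).as_matrix();M=np.array(im["mount"])
        c=M[:3,:3].T@(Rt.T@(P-np.array(st["position"]))-M[:3,3])
    else: c=cv2.Rodrigues(np.array(im["rvec"],float))[0]@P+np.array(im["tvec"]).ravel()
    p=c[:2]/c[2];p=p*(1+im["k1"]*(p@p));K=im["K"]
    return np.array([K[0][0]*p[0]+K[0][2],K[1][1]*p[1]+K[1][2]])
E
python3 - <<'E'
from h import *
import pickle
s=manip.get_state();print(s)
d={n:manip.get_image(n) for n in("top","scene")}
pickle.dump(d,open("i0.pkl","wb"))
for n,i in d.items(): print(n,i["K"],i["k1"],i["rvec"],i["tvec"]); 
cv2.imwrite("pics/top0.png",cv2.resize(d["top"]["frame"],(800,600),interpolation=cv2.INTER_CUBIC))
cv2.imwrite("pics/scene0.png",d["scene"]["frame"])
E
```

```text
{'clock': 0.0, 'qpos': array([-1.41200722e+00,  2.76599960e-01,  1.50614421e+00, -1.44353825e-05,
        1.36069791e+00, -1.20994267e-01]), 'qd': array([-0.0005122 , -0.00103965,  0.00239339, -0.00233105,  0.00022876,
       -0.0021089 ]), 'effort': array([ 4.64190889e-04, -4.16774762e+01, -2.45804268e+01, -1.45202762e-04,
        1.11249115e-02,  9.88545906e-06]), 'position': array([ 0.15869277, -0.55211238,  0.23043247]), 'ee_rot': array([-6.36315683e-04,  7.98795739e-01, -6.01601623e-01, -6.71006346e-04]), 'contact_force': array([-0.17295986,  0.06256244, -0.5930178 ]), 'moment': array([-0.02932617,  0.01095397, -0.00710866]), 'width': 0.08550371273455719}
top [[394.3783323    0.         252.62966483]
 [  0.         394.3783323  195.48348186]
 [  0.           0.           1.        ]] -0.12737081612470694 [ 2.13740049 -2.12800152  0.21154691] [0.00910653 0.57183645 0.91730395]
scene [[369.28951659   0.         257.93735148]
 [  0.         369.28951659 184.16773427]
 [  0.           0.           1.        ]] -0.10754194406154625 [ 1.42923971  1.96185043 -1.00004377] [ 0.15301016 -0.29804054  1.35053044]
```

View pics/top0.png

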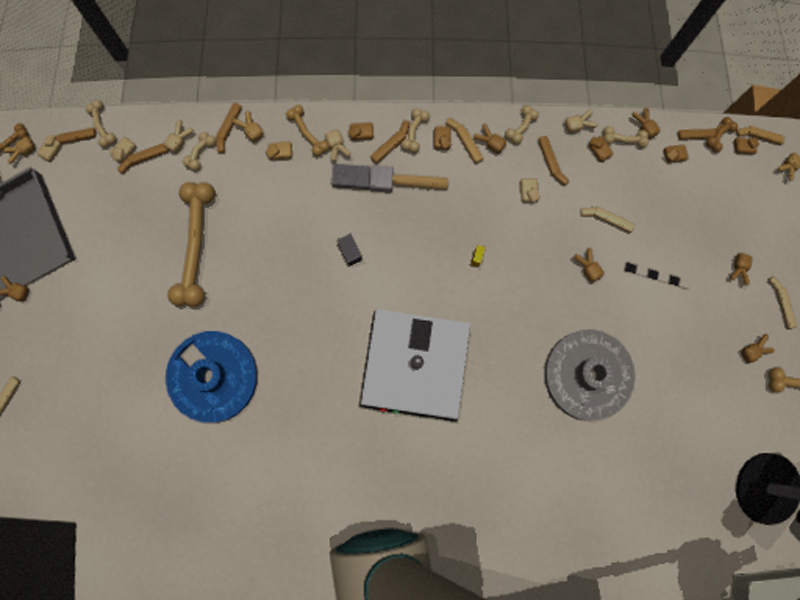

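View pics/scene0.png

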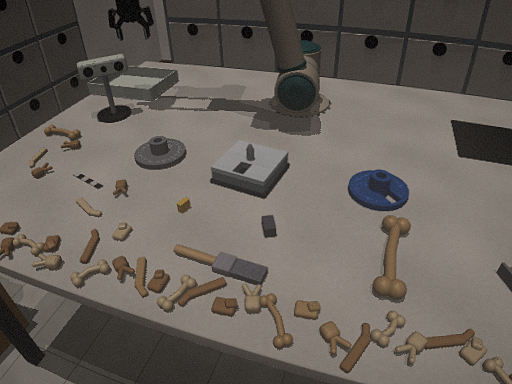

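The top view shows the drive at (416,365) with its slot facing up the image and the brass key at (479,255). The blue plate is at (211,377) with its keyway at (192,354), and the bone is at (192,245). In the scene view the blue plate is at right and the key is at (183,205). Next I'll measure them.

```bash
cat > m.py <<'E'
from h import *
def big(mask,near=None):
    cs,_=cv2.findContours(mask.astype(np.uint8),cv2.RETR_EXTERNAL,cv2.CHAIN_APPROX_NONE)
    return max(cs,key=cv2.contourArea)
def cont(im,c,z,st=None): return np.array([onz(im,p[0],z,st)[:2] for p in c])
def rect(P):
    r=cv2.minAreaRect((P*1000).astype(np.float32)); b=cv2.boxPoints(r)
    e=b[1]-b[0],b[2]-b[1]; e=max(e,key=np.linalg.norm)
    return np.array(r[0])/1000,np.sort(r[1]),np.degrees(np.arctan2(e[1],e[0]))%180
E
python3 - <<'E'
from m import *
import pickle
d=pickle.load(open("i0.pkl","rb"))
for n in d:
    im=d[n];f=im["frame"];h=cv2.cvtColor(f,cv2.COLOR_BGR2HSV)
    H,S,V=[h[...,k].astype(int) for k in range(3)]
    # key
    c=big((H>20)&(H<35)&(S>150)&(V>80)); print(n,"key px",c.reshape(-1,2).mean(0),cv2.contourArea(c)); print(" key z.026/.013",rect(cont(im,c,.026)),rect(cont(im,c,.013))[0])
    bl=((H>100)&(H<125)&(S>120)&(V>40))
    c=big(bl); P=cont(im,c,.008);print(" plate rough",cv2.fitEllipse((P*1000).astype(np.float32)))
    if n=="top":
        m=np.zeros(f.shape[:2],np.uint8);cv2.drawContours(m,[c],-1,1,-1)
        hole=(m>0)&(~bl)&(V>110)&(S<80)
        # erode edges
        ch=big(hole);print(" keyway top",rect(cont(im,ch,.016)),rect(cont(im,ch,0)))
        # drive
        x0,y0,x1,y1=225,190,305,272
        g=np.zeros_like(m);g[y0:y1,x0:x1]=1
        t=(g>0)&(S<25)&(V>140); c=big(t);print(" drive",rect(cont(im,c,.05)),cv2.contourArea(c))
        dk=(g>0)&(V<70); 
        m2=np.zeros_like(m);cv2.drawContours(m2,[c],-1,1,-1)
        ds=big((m2>0)&dk);print(" slot",rect(cont(im,ds,.05)))
        print("base HSV",h[215,265],h[180,150])
E
```

```text
top key px [306.         162.46428571] 44.0
 key z.026/.013 (array([ 0.66440051, -0.12640936]), array([13.85967064, 28.93460274]), np.float32(161.48744)) [ 0.66796484 -0.12843253]
 plate rough ((461.9470520019531, 310.42510986328125), (145.43173217773438, 148.00540161132812), 159.4627227783203)
 keyway top (array([0.49264786, 0.33863858]), array([26.75360298, 31.99160194]), np.float32(47.292175)) (array([0.49421341, 0.3436929 ]), array([27.18630219, 32.5086937 ]), np.float32(47.29174))
 drive (array([ 0.48267316, -0.02165983]), array([149.51512146, 149.54537964]), np.float32(171.55241)) 3639.0
 slot (array([ 0.52699915, -0.02814302]), array([30.12704468, 46.78070831]), np.float32(171.55647))
base HSV [173  23  45] [ 19  40 153]
scene key px [178. 203.] 0.0
 key z.026/.013 (array([ 0.67461633, -0.13366171]), array([0., 0.]), np.float32(0.0)) [ 0.66113672 -0.14309456]
 plate rough ((452.1926574707031, 313.1602478027344), (120.87877655029297, 143.82803344726562), 98.63195037841797)
```

```bash
cat > go.py <<'E'
from h import *
import sys
def go(target,yaw=None,grp=False):
    s=manip.get_state();q=s["ee_rot"];Rt=R.from_quat([q[1],q[2],q[3],q[0]]).as_matrix()
    y0=np.degrees(np.arctan2(Rt[1,0],Rt[0,0]))
    t=0 if yaw is None else -((yaw-y0+90)%180-90)
    d=np.array(target)-s["position"]
    print("t",round(s["clock"],2),"pos",s["position"].round(4),"yaw",y0.round(2),"q",s["qpos"].round(2),"tilt",Rt[2].round(4))
    print("shift now",(Rt.T@d*1000).round(1),"turn",round(t,2),"shift after turn",((Rt@R.from_euler("z",t,degrees=True).as_matrix()).T@d*1000).round(1), "n",np.abs(d).max())
if __name__=="__main__":
    a=[float(x) for x in sys.argv[1:]];go(a[:3],a[3] if len(a)>3 else None)
E
python3 go.py .625 -.12 .2 71.5; python3 -c "
from h import *
i=manip.get_image('wrist');print(i['mount'],i['K'])"
```

```text
t 0.1 pos [ 0.1587 -0.5522  0.2305] yaw -73.97 q [-1.41  0.28  1.51 -0.    1.36 -0.12] tilt [-1.7e-03 -2.0e-04 -1.0e+00]
shift now [-286.5 -567.5   31.1] turn 34.53 shift after turn [-557.7 -305.1   31.1] n 0.4662902826397278
[[ 9.99999531e-01  9.68294851e-04  1.62266830e-05  7.28782715e-04]
 [-9.23254722e-04  9.48159057e-01  3.17794823e-01 -8.15638918e-02]
 [ 2.92333615e-04 -3.17794689e-01  9.48159507e-01 -1.42470634e-01]
 [ 0.00000000e+00  0.00000000e+00  0.00000000e+00  1.00000000e+00]] [[265.05039221   0.         254.67456555]
 [  0.         265.05039221 190.37158162]
 [  0.           0.           1.        ]]
```

carry_out --series '[[[0, 0, 0], 6.9], [[0, 0, 0], 6.9], [[0, 0, 0], 6.9], [[0, 0, 0], 6.9], [[0, 0, 0], 6.9]]' --fingers 85

```text
clock: 0.57
position: [0.1585, -0.551, 0.2286]
ee_rot: [0.001, -0.576, 0.818, 0.003]
contact_force: [0.6, 0.7, 1.0]
width: 0.085
```

```bash
python3 go.py .64 -.12 .2 71.5
```

```text
t 0.57 pos [ 0.1585 -0.551   0.2286] yaw -109.72 q [-1.41  0.28  1.51  0.    1.36  0.5 ] tilt [-0.0051  0.0028 -1.    ]
shift now [-568.  -307.9   30.6] turn -1.22 shift after turn [-561.3 -319.9   30.6] n 0.48147187978716666
```

carry_out --series '[[[-31, -17, 1.5], 0], [[-31, -17, 1.5], 0], [[-31, -17, 1.5], 0], [[-31, -17, 1.5], 0], [[-31, -17, 1.5], 0], [[-31, -17, 1.5], 0], [[-31, -17, 1.5], 0], [[-31, -17, 1.5], 0], [[-31, -17, 1.5], 0], [[-31, -17, 1.5], 0]]'

```text
clock: 1.4
position: [0.429, -0.3142, 0.2095]
ee_rot: [-0.001, -0.568, 0.823, 0.004]
contact_force: [1.2, -1.1, -0.7]
width: 0.085
```

```bash
python3 go.py .64 -.12 .2 71.5
```

```text
t 1.4 pos [ 0.429  -0.3142  0.2095] yaw -110.83 q [-0.76  0.23  1.63  0.    1.29  1.17] tilt [-0.0032  0.0074 -1.    ]
shift now [-256.5 -128.2    9.4] turn -2.33 shift after turn [-251.1 -138.5    9.4] n 0.21096501406717894
```

carry_out --series '[[[-33, -17, 1], -2.3], [[-33, -17, 1], 0], [[-33, -17, 1], 0], [[-33, -17, 1], 0], [[-33, -17, 1], 0], [[-33, -17, 1], 0], [[-33, -17, 1], 0], [[-20, -17, 1], 0], [[0, 0, 0], 0]]'

```text
clock: 2.15
position: [0.6505, -0.1018, 0.1971]
ee_rot: [-0.0, -0.588, 0.809, 0.006]
contact_force: [0.0, -0.4, -1.0]
width: 0.0851
```

```bash
cat > wk.py <<'E'
from m import *
import sys
s=manip.get_state();im=manip.get_image("wrist");f=im["frame"]
cv2.imwrite("pics/%s.png"%sys.argv[1],f)
h=cv2.cvtColor(f,cv2.COLOR_BGR2HSV);H,S,V=[h[...,k].astype(int) for k in range(3)]
c=big((H>18)&(H<35)&(S>130)&(V>60));print("px",c.reshape(-1,2).mean(0),cv2.contourArea(c))
print(rect(cont(im,c,.026,s)),rect(cont(im,c,0.013,s)))
print("pred",proj(im,[.6644,-.1264,.026],s))
E
python3 wk.py w1; python3 go.py .6644 -.1264 .014 71.5
```

```text
px [271.92307692 152.69230769] 246.5
(array([ 0.66584717, -0.12803989]), array([12.06688118, 30.1707058 ]), np.float32(162.875)) (array([ 0.66321057, -0.12799368]), array([12.56841087, 31.42475891]), np.float32(162.87506))
pred [271.10289635 154.24839715]
t 2.2 pos [ 0.6484 -0.1027  0.197 ] yaw -108.05 q [-0.27  0.42  1.36  0.01  1.37  1.62] tilt [-0.0056  0.0121 -0.9999]
shift now [ 18.7 -24.8 182.6] turn 0.45 shift after turn [ 18.5 -24.9 182.6] n 0.18299505237333163
```

View pics/w1.png

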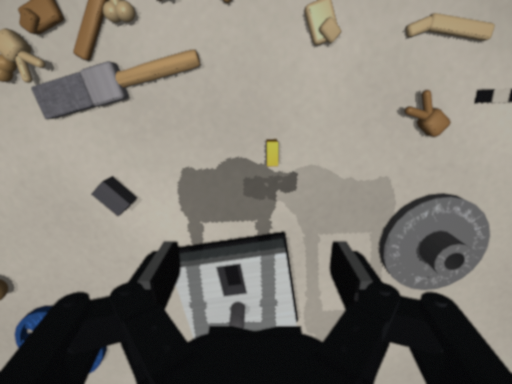

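The wrist view shows the key at (272,153), 1.5 px from the predicted position, with the area clear around it. I'll use (0.6655, −0.1275) and yaw −17.5°.

```bash
python3 go.py .6655 -.1275 .014 72
```

```text
t 2.2 pos [ 0.6484 -0.1027  0.197 ] yaw -108.05 q [-0.27  0.42  1.36  0.01  1.37  1.62] tilt [-0.0056  0.0121 -0.9999]
shift now [ 19.4 -26.1 182.6] turn -0.05 shift after turn [ 19.4 -26.1 182.6] n 0.18299505237333163
```

carry_out --series '[[[6, -9, 25], 0], [[6, -9, 25], 0], [[6, -7, 25], 0], [[1, 0, 25], 0], [[0, 0, 20], 0], [[0, 0, 0], 0], [[0, 0, 0], 0]]' --fingers 50

```text
clock: 2.78
position: [0.6615, -0.1327, 0.0734]
ee_rot: [-0.003, -0.587, 0.809, 0.006]
contact_force: [0.2, -1.0, -0.3]
width: 0.0501
```

```bash
python3 go.py .6655 -.1275 .014 72
```

```text
t 2.78 pos [ 0.6615 -0.1327  0.0734] yaw -108.09 q [-0.3   0.54  1.48  0.    1.13  1.58] tilt [-0.0015  0.0137 -0.9999]
shift now [-6.1 -3.  59.4] turn -0.09 shift after turn [-6.1 -3.  59.4] n 0.05940834302141644
```

carry_out --series '[[[-5, -3, 10], 0], [[0, 0, 15], 0], [[0, 0, 15], 0], [[0, 0, 10], 0], [[0, 0, 5], 0], [[0, 0, 2], 0], [[0, 0, 0], 0]]'

```text
clock: 3.37
position: [0.6699, -0.1307, 0.0215]
ee_rot: [0.001, -0.586, 0.81, 0.001]
contact_force: [-0.4, -0.3, 0.0]
width: 0.05
```

```bash
python3 go.py .6655 -.1275 .014 72; python3 wk.py w2
```

```text
t 3.37 pos [ 0.6699 -0.1307  0.0215] yaw -108.21 q [-0.3   0.59  1.53  0.    1.02  1.59] tilt [-1.7e-03  2.0e-04 -1.0e+00]
shift now [-1.7  5.2  7.5] turn -0.21 shift after turn [-1.7  5.2  7.5] n 0.007450972938923663
px [251.68       246.95333333] 1192.0
(array([ 0.66995361, -0.12942575]), array([13.1832695 , 39.39977264]), np.float32(164.01738)) (array([ 0.6626377 , -0.12680789]), array([14.42609024, 43.11400604]), np.float32(164.01733))
pred [249.50099121 257.19278161]
```

carry_out --series '[[[-2, 5, 3], 0], [[0, 0, 4], 0], [[0, 0, 0], 0]]'

```text
clock: 3.67
position: [0.6671, -0.1273, 0.0165]
ee_rot: [0.002, -0.586, 0.81, -0.001]
contact_force: [-0.4, 0.6, -0.2]
width: 0.0498
```

carry_out --series '[[[0, 0, 0], 0], [[0, 0, 0], 0], [[0, 0, 0], 0], [[0, 0, 0], 0], [[0, 0, 0], 0], [[0, 0, 0], 0]]' --fingers 0 --squeeze 40

```text
clock: 4.17
position: [0.6674, -0.1272, 0.0172]
ee_rot: [0.002, -0.586, 0.81, -0.002]
contact_force: [0.1, 1.2, -0.3]
width: 0.0126
```

carry_out --series '[[[0, 0, -15], 0], [[0, 0, -25], 0], [[0, 0, -30], 0], [[0, 0, -30], 0], [[0, 0, -10], 0], [[0, 0, 0], 0]]'

```text
clock: 4.67
position: [0.6644, -0.1268, 0.1271]
ee_rot: [-0.001, -0.586, 0.81, 0.002]
contact_force: [0.4, -0.6, -0.4]
width: 0.0121
```

```bash
python3 go.py .5272 -.0283 .08 81.55; python3 wk.py w3
```

```text
t 4.67 pos [ 0.6644 -0.1268  0.1271] yaw -108.22 q [-0.29  0.49  1.42  0.    1.23  1.6 ] tilt [-0.0015  0.0039 -1.    ]
shift now [-50.6 160.9  47.8] turn -9.77 shift after turn [-77.2 150.   47.8] n 0.13719092686539636
px [254.82165605 246.10828025] 1247.5
(array([ 0.60435199, -0.10769521]), array([23.68955994, 71.76705933]), np.float32(162.2699)) (array([ 0.59696625, -0.10524825]), array([24.95580292, 75.60301971]), np.float32(162.26988))
pred [253.66398945 190.43641327]
```

View pics/w3.png

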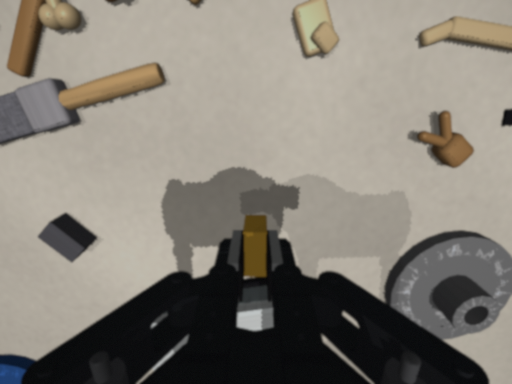

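The key is gripped straight, at (256,245) in the wrist view. On to the slot.

carry_out --series '[[[0, 0, 0], -4.8], [[0, 0, 0], -4.8], [[-13, 25, 0], 0], [[-13, 25, 0], 0], [[-13, 25, 0], 0], [[-13, 25, 0], 0], [[-12, 22, 0], 0], [[-6, 12, 0], 0], [[0, 0, 0], 0], [[0, 0, 0], 0]]'

```text
clock: 5.55
position: [0.525, -0.0337, 0.106]
ee_rot: [-0.01, -0.654, 0.756, 0.015]
contact_force: [0.2, 0.8, -0.3]
width: 0.0123
```

```bash
python3 go.py .5272 -.0283 .08 81.55
```

```text
t 5.55 pos [ 0.525  -0.0337  0.106 ] yaw -98.24 q [-0.2   0.32  1.77  0.    1.08  1.52] tilt [-0.0045  0.0359 -0.9993]
shift now [-5.5 -2.4 26. ] turn 0.21 shift after turn [-5.5 -2.4 26. ] n 0.02602463380995379
```

carry_out --series '[[[-5, -2, 8], 0], [[0, 0, 10], 0], [[0, 0, 6], 0], [[0, 0, 0], 0]]'

```text
clock: 5.88
position: [0.5304, -0.0299, 0.0776]
ee_rot: [-0.01, -0.654, 0.756, 0.015]
contact_force: [-0.7, 0.0, 0.4]
width: 0.0126
```

```bash
python3 go.py .5272 -.0283 .055 81.55;  python3 wk.py w4
```

```text
t 5.88 pos [ 0.5304 -0.0299  0.0776] yaw -98.34 q [-0.19  0.36  1.8   0.    1.02  1.53] tilt [-0.0042  0.0349 -0.9994]
shift now [-1.1  2.6 22.7] turn 0.11 shift after turn [-1.1  2.6 22.7] n 0.022560271129640118
px [254.89440994 245.68322981] 1317.5
(array([ 0.49519797, -0.0254841 ]), array([19.2913723 , 59.42398834]), np.float32(172.05368)) (array([ 0.4869744 , -0.02423731]), array([20.60379982, 63.46673584]), np.float32(172.0537))
pred [378.80394051 -11.35441642]
```

View pics/w4.png

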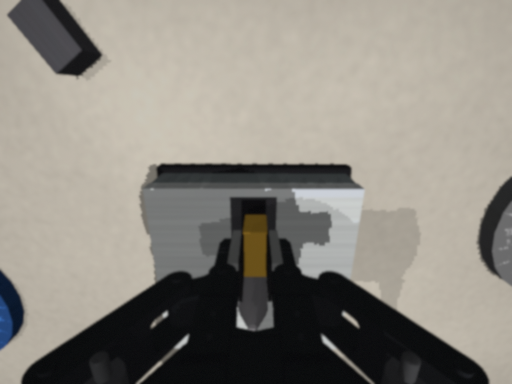

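The view shows the slot at columns 232–276 and the key centred on it at 255. Next I'll lower it.

carry_out --series '[[[-1, 1, 6], 0], [[0, 0, 6], 0], [[0, 0, 5], 0], [[0, 0, 3], 0], [[0, 0, 0], 0]]'

```text
clock: 6.35
position: [0.5313, -0.0297, 0.0557]
ee_rot: [-0.009, -0.653, 0.757, 0.014]
contact_force: [0.5, -0.9, -0.6]
width: 0.0126
```

```bash
python3 go.py .5272 -.0283 .055 81.55
```

```text
t 6.35 pos [ 0.5313 -0.0297  0.0557] yaw -98.41 q [-0.19  0.39  1.82  0.    0.96  1.53] tilt [-0.004   0.0328 -0.9995]
shift now [-0.8  4.2  0.9] turn 0.04 shift after turn [-0.7  4.2  0.9] n 0.004072631177877262
```

carry_out --series '[[[0, 2, 1], 0], [[0, 0, 1], 0], [[0, 0, 0], 0]]'

```text
clock: 6.6
position: [0.5312, -0.0297, 0.0559]
ee_rot: [-0.008, -0.653, 0.757, 0.012]
contact_force: [-0.2, 0.5, -0.5]
width: 0.0128
```

carry_out --series '[[[0, 0, 0], 0], [[0, 0, 0], 0], [[0, 0, 0], 0], [[0, 0, 0], 0], [[0, 0, 0], 0]]' --fingers 40

```text
clock: 7.02
position: [0.5314, -0.0298, 0.0569]
ee_rot: [-0.007, -0.653, 0.757, 0.011]
contact_force: [0.5, 0.2, 1.0]
width: 0.04
```

carry_out --series '[[[0, 0, -10], 0], [[0, 0, -20], 0], [[0, 0, -30], 0], [[0, 0, -35], 0], [[0, 0, -35], 0], [[0, 0, -30], 0], [[0, 0, 0], 0]]'

```text
clock: 7.6
position: [0.5335, -0.0307, 0.225]
ee_rot: [-0.009, -0.653, 0.757, 0.014]
contact_force: [1.1, 0.1, 0.5]
width: 0.0398
```

```bash
python3 go.py .462 .310 .2 45;  python3 wk.py w5
python3 - <<'E'
from m import *
im=manip.get_image("top");f=im["frame"];h=cv2.cvtColor(f,cv2.COLOR_BGR2HSV);cv2.imwrite("pics/t5.png",f)
E
```

```text
t 7.6 pos [ 0.5335 -0.0307  0.225 ] yaw -98.41 q [-0.19  0.24  1.58  0.    1.36  1.53] tilt [-0.004   0.0323 -0.9995]
shift now [-326.4  119.7   30.2] turn 36.59 shift after turn [-190.8  290.7   30.2] n 0.34066126762094806
px [255.05405405 172.37837838] 323.0
(array([ 0.51987323, -0.02902888]), array([16.20182228, 38.74338531]), np.float32(171.7234)) (array([ 0.51607416, -0.02843274]), array([16.82357788, 40.23023224]), np.float32(171.72356))
pred [321.44793933  39.39379111]
```

View pics/w5.png

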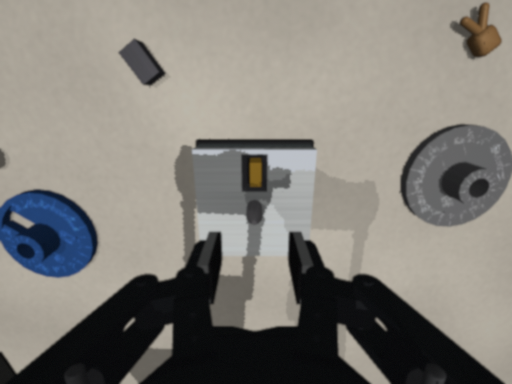

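The key sits centred in the slot (slot at (255,172)), and it's released. The top view will confirm its position, then I'll head to the plate.

carry_out --series '[[[-30, 11, 0], 0], [[-33, 12, 0], 0], [[-33, 12, 0], -6.7], [[-31, 16, 0], -6.7], [[-29, 20, 0], -6.7], [[-26, 24, 0], -6.7], [[-23, 26, 0], -6.7], [[-20, 28, 0], -6.7], [[-16, 30, 0], -6.7], [[-12, 32, 0], -6.7]]' --fingers 85

```text
clock: 8.53
position: [0.2994, 0.1594, 0.2161]
ee_rot: [0.009, 0.931, -0.363, -0.034]
contact_force: [-0.7, -0.8, -0.1]
width: 0.0851
```

```bash
python3 go.py .462 .310 .22 -45;python3 - <<'E'
from m import *
im=manip.get_image("top");f=im["frame"];h=cv2.cvtColor(f,cv2.COLOR_BGR2HSV);H,S,V=[h[...,k].astype(int) for k in range(3)]
m=(H>15)&(H<35)&(S>120)&(V>50);m[:190]=0;m[235:]=0;m[:,:240]=0;m[:,300:]=0
c=big(m);r=rect(cont(im,c,.064));print(r)
a=np.radians(-8.45);Rz=np.array([[np.cos(a),np.sin(a)],[-np.sin(a),np.cos(a)]]);print(Rz@(r[0]-[.4827,-.0217]))
E
```

```text
t 8.53 pos [0.2994 0.1594 0.2161] yaw -42.7 q [ 0.26 -0.05  1.93  0.03  1.33  0.99] tilt [-0.0563  0.0421 -0.9975]
shift now [  17.2 -220.5  -14.2] turn 2.3 shift after turn [   8.3 -221.1  -14.2] n 0.1626269744748955
(array([ 0.52754724, -0.02961574]), array([15.69084644, 32.76141739]), np.float32(171.77176))
[ 0.04552359 -0.00123968]
```

carry_out --series '[[[2, -28, -2], 2.3], [[1, -28, -2], 0], [[1, -28, -2], 0], [[1, -28, -2], 0], [[1, -28, -2], 0], [[1, -28, -2], 0], [[1, -26, -2], 0], [[0, -14, 0], 0], [[0, 0, 0], 0]]'

```text
clock: 9.33
position: [0.433, 0.2999, 0.2008]
ee_rot: [0.025, 0.922, -0.383, -0.048]
contact_force: [0.2, -0.6, -0.6]
width: 0.0846
```

```bash
python3 go.py .462 .310 .22 -45;python3 -c "
from h import *
cv2.imwrite('pics/w6.png',manip.get_image('wrist')['frame'])"
```

```text
t 9.33 pos [0.433  0.2999 0.2008] yaw -45.26 q [0.45 0.28 1.59 0.04 1.38 1.23] tilt [-0.069   0.0834 -0.9941]
shift now [ 11.9 -25.9 -22.3] turn -0.26 shift after turn [ 12.  -25.9 -22.3] n 0.029010005918337745
```

View pics/w6.png

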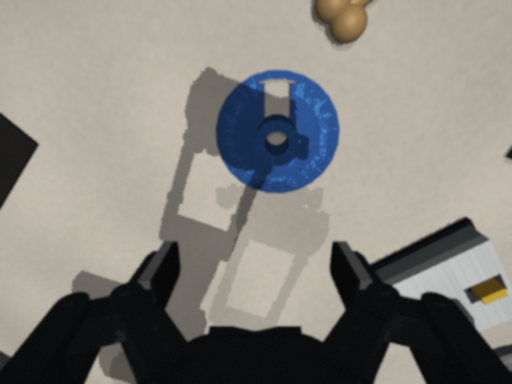

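The plate is at (277,131) with its keyway up the image and the bone well ahead at (345,15). The tool tilt has drifted to 6°, so I'll check how moves affect it.

carry_out --series '[[[4, -5, -5], 0], [[4, -5, -5], 0], [[4, -5, -5], 0], [[0, -5, -5], 0], [[0, -5, 0], 0], [[0, 0, 0], 0]]'

```text
clock: 9.88
position: [0.4586, 0.3046, 0.2181]
ee_rot: [0.029, 0.921, -0.384, -0.05]
contact_force: [0.7, -0.7, 0.0]
width: 0.0848
```

```bash
python3 go.py .462 .310 .22 -45
```

```text
t 9.88 pos [0.4586 0.3046 0.2181] yaw -45.46 q [0.44 0.31 1.5  0.04 1.45 1.22] tilt [-0.0704  0.0924 -0.9932]
shift now [-1.6 -6.  -2.4] turn -0.46 shift after turn [-1.6 -6.  -2.4] n 0.005391746631222494
```

carry_out --series '[[[0, 0, 40], 0], [[0, 0, 40], 0], [[0, 0, 0], 0], [[0, 0, 0], 0]]'

```text
clock: 10.22
position: [0.4521, 0.3046, 0.1408]
ee_rot: [0.026, 0.922, -0.385, -0.047]
contact_force: [0.6, 0.2, 1.1]
width: 0.085
```

```bash
python3 go.py .462 .310 .22 -45
```

```text
t 10.22 pos [0.4521 0.3046 0.1408] yaw -45.46 q [0.44 0.35 1.64 0.04 1.26 1.22] tilt [-0.0673  0.0834 -0.9942]
shift now [ -2.2  -4.2 -79.8] turn -0.46 shift after turn [ -2.2  -4.3 -79.8] n 0.07918202124502688
```

carry_out --series '[[[0, 0, -10], 0], [[0, 30, -10], 0], [[0, 40, -10], 0], [[0, 40, -10], 0], [[0, 20, 0], 0], [[0, 0, 0], 0]]'

```text
clock: 10.72
position: [0.3689, 0.2137, 0.2055]
ee_rot: [0.02, 0.922, -0.384, -0.04]
contact_force: [-0.2, 1.0, 0.1]
width: 0.0852
```

```bash
python3 go.py .462 .310 .22 -45
```

```text
t 10.72 pos [0.3689 0.2137 0.2055] yaw -45.28 q [0.34 0.11 1.79 0.03 1.33 1.12] tilt [-0.0595  0.0675 -0.9959]
shift now [  -3.8 -132.6  -23.4] turn -0.28 shift after turn [  -3.1 -132.6  -23.4] n 0.09626403536806241
```

carry_out --series '[[[0, -13, 0], 0], [[0, -13, 0], 0], [[0, -13, 0], 0], [[0, -13, 0], 0], [[0, -13, 0], 0], [[0, -13, 0], 0], [[0, -13, 0], 0], [[0, -13, 0], 0], [[0, -13, 0], 0], [[0, 0, 0], 0]]'

```text
clock: 11.55
position: [0.4783, 0.3192, 0.2093]
ee_rot: [0.005, 0.923, -0.383, -0.03]
contact_force: [-0.2, 0.3, 0.4]
width: 0.0852
```

```bash
python3 go.py .462 .310 .22 -45
```

```text
t 11.55 pos [0.4783 0.3192 0.2093] yaw -45.07 q [0.44 0.31 1.51 0.04 1.37 1.22] tilt [-0.0506  0.0329 -0.9982]
shift now [-5.5 18.3 -9.8] turn -0.07 shift after turn [-5.6 18.3 -9.8] n 0.016277923482148793
```

carry_out --series '[[[0, 10, 0], 0], [[0, 10, 0], 0], [[0, 10, 0], 0], [[0, 10, 0], 0], [[0, 10, 0], 0], [[0, 10, 0], 0], [[0, 10, 0], 0], [[0, 10, 0], 0], [[0, 10, 0], 0], [[0, 0, 0], 0]]'

```text
clock: 12.38
position: [0.4066, 0.249, 0.2127]
ee_rot: [0.007, 0.924, -0.382, -0.03]
contact_force: [0.3, -0.3, -0.2]
width: 0.0852
```

```bash
python3 go.py .462 .310 .22 -45
```

```text
t 12.38 pos [0.4066 0.249  0.2127] yaw -45.01 q [0.38 0.17 1.7  0.03 1.33 1.15] tilt [-0.0508  0.0354 -0.9981]
shift now [ -4.3 -82.  -10. ] turn -0.01 shift after turn [ -4.3 -82.  -10. ] n 0.06097560012253675
```

carry_out --series '[[[0, -10, 0], 0], [[0, -10, 0], 0], [[0, -10, 0], 0], [[0, -10, 0], 0], [[0, -10, 0], 0], [[0, -10, 0], 0], [[0, -10, 0], 0], [[0, 0, 0], 0]]'

```text
clock: 13.05
position: [0.4646, 0.3064, 0.2097]
ee_rot: [0.004, 0.924, -0.382, -0.029]
contact_force: [0.8, 0.0, -0.7]
width: 0.0851
```

```bash
python3 go.py .462 .310 .22 -45
```

```text
t 13.05 pos [0.4646 0.3064 0.2097] yaw -45.01 q [0.43 0.28 1.55 0.04 1.35 1.21] tilt [-0.0502  0.0299 -0.9983]
shift now [ -4.9  -0.5 -10.1] turn -0.01 shift after turn [ -4.9  -0.5 -10.1] n 0.010337919439331461
```

```bash
python3 go.py .462 .310 .22 -45
python3 - <<'E'
from m import *
s=manip.get_state();im=manip.get_image("wrist");f=im["frame"];cv2.imwrite("pics/w7.png",f)
h=cv2.cvtColor(f,cv2.COLOR_BGR2HSV);H,S,V=[h[...,k].astype(int) for k in range(3)]
bl=((H>100)&(H<128)&(S>100)&(V>25));c=big(bl)
for z in (.008,.016): print(cv2.fitEllipse((cont(im,cv2.convexHull(c),z,s)*1000).astype(np.float32)))
m=np.zeros(f.shape[:2],np.uint8);cv2.drawContours(m,[cv2.convexHull(c)],-1,1,-1);m=cv2.erode(m,np.ones((7,7)))
cs,_=cv2.findContours(((m>0)&~bl).astype(np.uint8),cv2.RETR_EXTERNAL,cv2.CHAIN_APPROX_NONE)
for k in sorted(cs,key=cv2.contourArea)[-4:]: print(cv2.contourArea(k),k.reshape(-1,2).mean(0),rect(cont(im,k,.016,s)),rect(cont(im,k,.052,s)))
E
```

```text
t 13.05 pos [0.4646 0.3064 0.2097] yaw -45.01 q [0.43 0.28 1.55 0.04 1.35 1.21] tilt [-0.0502  0.0299 -0.9983]
shift now [ -4.9  -0.5 -10.1] turn -0.01 shift after turn [ -4.9  -0.5 -10.1] n 0.010337919439331461
((459.85833740234375, 307.5203552246094), (149.2144012451172, 149.9051513671875), 118.12995147705078)
((461.510498046875, 308.7828063964844), (145.7183380126953, 146.39291381835938), 118.1293716430664)
139.0 [258.475 165.525] (array([0.4592861 , 0.30709753]), array([14.70783234, 22.0822258 ]), np.float32(135.75578)) (array([0.46696106, 0.31296057]), array([13.11990452, 19.69815063]), np.float32(135.75624))
782.5 [258.81512605 127.42857143] (array([0.49313818, 0.34014505]), array([37.73078918, 42.35980606]), np.float32(48.335613)) (array([0.49715829, 0.34244016]), array([33.65726471, 37.78648758]), np.float32(48.335587))
```

View pics/w7.png

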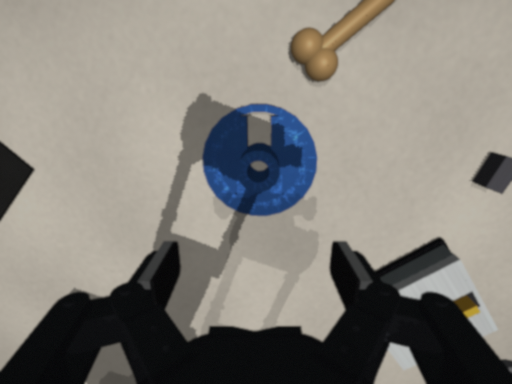

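The plate centre is at (0.461, 0.309) with its keyway at about 44.5°, and the top and wrist views agree to within 2 mm. Next I'll descend.

```bash
python3 go.py .4612 .309 .08 -45.5
```

```text
t 13.1 pos [0.4637 0.3057 0.2096] yaw -45.0 q [0.43 0.28 1.55 0.04 1.35 1.21] tilt [-0.0504  0.0313 -0.9982]
shift now [  2.5  -4.7 129.5] turn 0.5 shift after turn [  2.4  -4.7 129.5] n 0.12956922783486757
```

carry_out --series '[[[1, -2, 12], 0], [[1, -2, 16], 0], [[0, -1, 18], 0], [[0, 0, 18], 0], [[0, 0, 18], 0], [[0, 0, 18], 0], [[0, 0, 12], 0], [[0, 0, 6], 0], [[0, 0, 0], 0]]'

```text
clock: 13.85
position: [0.4601, 0.3084, 0.0873]
ee_rot: [0.007, 0.924, -0.382, -0.03]
contact_force: [-0.3, 0.2, -0.4]
width: 0.0854
```

```bash
python3 go.py .4612 .309 .024 -45.5
```

```text
t 13.85 pos [0.4601 0.3084 0.0873] yaw -44.94 q [0.44 0.39 1.73 0.04 1.08 1.21] tilt [-0.0499  0.0349 -0.9981]
shift now [ 3.5 -3.4 63.2] turn 0.56 shift after turn [ 3.4 -3.4 63.2] n 0.06334529925403917
```

carry_out --series '[[[2, -2, 10], 0], [[1, -1, 12], 0], [[0, 0, 12], 0], [[0, 0, 12], 0], [[0, 0, 8], 0], [[0, 0, 4], 0], [[0, 0, 1], 0], [[0, 0, 0], 0]]'

```text
clock: 14.52
position: [0.4657, 0.3105, 0.0285]
ee_rot: [0.003, 0.924, -0.382, -0.026]
contact_force: [0.3, -0.3, -1.2]
width: 0.0848
```

```bash
python3 go.py .4612 .309 .024 -45.5
```

```text
t 14.52 pos [0.4657 0.3105 0.0285] yaw -44.91 q [0.44 0.46 1.79 0.04 0.94 1.2 ] tilt [-0.046   0.0258 -0.9986]
shift now [-1.9  4.1  4.7] turn 0.59 shift after turn [-1.9  4.1  4.7] n 0.004490607950068247
```

carry_out --series '[[[-2, 4, 3], 0], [[0, 0, 0], 0], [[0, 0, 0], 0]]'

```text
clock: 14.77
position: [0.4621, 0.3095, 0.0268]
ee_rot: [0.002, 0.924, -0.382, -0.025]
contact_force: [-0.0, 0.6, -0.4]
width: 0.085
```

carry_out --series '[[[0, 0, 0], 0], [[0, 0, 0], 0], [[0, 0, 0], 0], [[0, 0, 0], 0], [[0, 0, 0], 0], [[0, 0, 0], 0]]' --fingers 0 --squeeze 70

```text
clock: 15.27
position: [0.462, 0.3101, 0.0287]
ee_rot: [0.001, 0.924, -0.382, -0.025]
contact_force: [-0.2, -0.1, -1.5]
width: 0.0486
```

```bash
python3 go.py .4612 .309 .2 -45.5
```

```text
t 15.27 pos [0.462  0.3101 0.0287] yaw -44.91 q [0.44 0.45 1.8  0.04 0.93 1.2 ] tilt [-0.0451  0.0208 -0.9988]
shift now [  -7.5    4.9 -171.1] turn 0.59 shift after turn [  -7.4    5.  -171.1] n 0.1712851613776657
```

carry_out --series '[[[0, 0, -6], 0], [[0, 0, -12], 0], [[0, 0, -18], 0], [[0, 0, -20], 0], [[0, 0, -20], 0], [[0, 0, -20], 0], [[0, 0, -20], 0], [[0, 0, -15], 0], [[0, 0, -8], 0], [[0, 0, 0], 0]]'

```text
clock: 16.1
position: [0.4649, 0.3048, 0.1686]
ee_rot: [0.007, 0.924, -0.382, -0.03]
contact_force: [0.2, 0.3, -3.5]
width: 0.0481
```

```bash
python3 go.py .4827 -.0217 .17 81.55
```

```text
t 16.1 pos [0.4649 0.3048 0.1686] yaw -44.95 q [0.43 0.31 1.61 0.04 1.27 1.21] tilt [-0.0494  0.0364 -0.9981]
shift now [242.9 218.8  -5.5] turn 53.5 shift after turn [320.4 -65.1  -5.5] n 0.3265017767130116
```

carry_out --series '[[[0, 0, 0], 5.3], [[0, 0, 0], 5.3], [[0, 0, 0], 5.3], [[0, 0, 0], 5.3], [[0, 0, 0], 5.3], [[0, 0, 0], 5.3], [[0, 0, 0], 5.3], [[0, 0, 0], 5.3], [[0, 0, 0], 5.3], [[0, 0, 0], 4]]'

```text
clock: 16.93
position: [0.4578, 0.301, 0.1559]
ee_rot: [-0.031, -0.648, 0.761, 0.026]
contact_force: [-0.1, -0.5, -4.5]
width: 0.0487
```

```bash
python3 go.py .4827 -.0217 .17 81.55
```

```text
t 16.93 pos [0.4578 0.301  0.1559] yaw -99.11 q [0.43 0.33 1.63 0.03 1.26 2.15] tilt [ 0.0139  0.0794 -0.9967]
shift now [314.8 -74.7 -15.7] turn -0.66 shift after turn [315.7 -71.1 -15.7] n 0.32268263009808174
```

carry_out --series '[[[18, -4, -3], -0.7], [[30, -7, -3], 0], [[35, -8, -3], 0], [[35, -8, -3], 0], [[35, -8, -3], 0], [[35, -8, -3], 0], [[30, -7, -3], 0], [[20, -5, -3], 0], [[10, -3, -2], 0]]'

```text
clock: 17.68
position: [0.4738, 0.0393, 0.1677]
ee_rot: [-0.04, -0.655, 0.754, 0.032]
contact_force: [-0.3, -0.4, -4.6]
width: 0.0484
```

```bash
python3 go.py .4827 -.0217 .16 81.55
```

```text
t 17.68 pos [0.4738 0.0393 0.1677] yaw -98.05 q [-0.06  0.23  1.74 -0.01  1.27  1.66] tilt [ 0.0178  0.1002 -0.9948]
shift now [ 59.  -18.2   7. ] turn 0.4 shift after turn [ 58.9 -18.6   7. ] n 0.0610148328806306
```

carry_out --series '[[[15, 0, 0], 0], [[15, 0, 0], 0], [[15, 10, 0], 0], [[12, 20, 0], 0], [[3, 30, 0], 0], [[0, 20, 0], 0], [[0, 0, 0], 0]]'

```text
clock: 18.27
position: [0.3823, -0.0105, 0.1705]
ee_rot: [-0.041, -0.653, 0.756, 0.037]
contact_force: [-0.0, 1.0, -3.8]
width: 0.0484
```

```bash
python3 go.py .4827 -.0217 .16 81.55
```

```text
t 18.27 pos [ 0.3823 -0.0105  0.1705] yaw -98.33 q [-0.19  0.1   1.91 -0.02  1.25  1.53] tilt [ 0.0139  0.1101 -0.9938]
shift now [  -3.6 -101.5   -0.7] turn 0.12 shift after turn [  -3.8 -101.5   -0.7] n 0.1004209312312847
```

carry_out --series '[[[0, -13, 0], 0], [[0, -13, 0], 0], [[0, -13, 0], 0], [[0, -13, 0], 0], [[0, -13, 0], 0], [[0, -13, 0], 0]]'

```text
clock: 18.77
position: [0.4672, -0.0204, 0.1591]
ee_rot: [-0.04, -0.653, 0.755, 0.037]
contact_force: [0.6, 0.5, -3.8]
width: 0.0484
```

```bash
python3 go.py .4827 -.0217 .16 81.55
```

```text
t 18.77 pos [ 0.4672 -0.0204  0.1591] yaw -98.22 q [-0.18  0.23  1.76 -0.02  1.25  1.54] tilt [ 0.0116  0.1086 -0.994 ]
shift now [ -0.9 -15.3  -2.6] turn 0.23 shift after turn [ -1.  -15.3  -2.6] n 0.015452540327493602
```

Run:
```python
from h import *
s=manip.get_state()
a=manip.get_image("scene");w=manip.get_image("wrist")["frame"]
u=proj(a,[.48,-.02,.12]).astype(int)
c=a["frame"][max(u[1]-70,0):u[1]+80,u[0]-100:u[0]+100]
c=cv2.resize(c,(800,600),interpolation=cv2.INTER_CUBIC)[:, :]
c=cv2.resize(c,(400,300));cv2.imwrite("pics/c8.png",np.hstack([c,cv2.resize(w,(400,300))]))
```

```text
(no output)
```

View pics/c8.png

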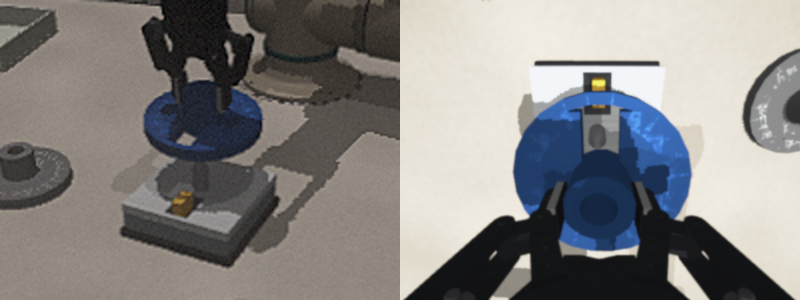

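The plate is held well, with its keyway in line with the spindle and key. It's tilted about 6° with the key side low, which the bore clearance allows. Next I'll align it over the spindle.

carry_out --series '[[[-1, -6, 0], 0], [[0, -5, 0], 0], [[0, -3, 0], 0], [[0, 0, 0], 0]]'

```text
clock: 19.2
position: [0.4869, -0.0218, 0.1553]
ee_rot: [-0.04, -0.654, 0.755, 0.038]
contact_force: [0.3, -0.3, -4.1]
width: 0.0483
```

```bash
python3 go.py .4847 -.022 .125 81.55
```

```text
t 19.2 pos [ 0.4869 -0.0218  0.1553] yaw -98.19 q [-0.18  0.26  1.73 -0.02  1.26  1.54] tilt [ 0.0113  0.1091 -0.994 ]
shift now [ 0.1 -1.2 30.4] turn 0.26 shift after turn [ 0.1 -1.2 30.4] n 0.030315861331858623
```

carry_out --series '[[[0, 0, 7], 0], [[0, 0, 8], 0], [[0, 0, 7], 0], [[0, 0, 3], 0], [[0, 0, 0], 0]]'

```text
clock: 19.62
position: [0.4821, -0.0214, 0.1278]
ee_rot: [-0.041, -0.654, 0.755, 0.038]
contact_force: [0.3, -0.5, -3.3]
width: 0.0488
```

```bash
python3 go.py .4847 -.022 .1 81.55
python3 - <<'E'
from h import *
s=manip.get_state();i=manip.get_image("wrist")
q=s["ee_rot"];Rt=R.from_quat([q[1],q[2],q[3],q[0]]).as_matrix()
f=i["frame"].copy()
for n,P in (("tip",[.4827,-.0217,.095]),("key",[.5272,-.0283,.064])): print(n,proj(i,P,s))
print("boss top centre exp",proj(i,s["position"]+Rt@[0,0,-.0233],s))
cv2.imwrite("pics/w9.png",cv2.resize(f,(800,600),interpolation=cv2.INTER_CUBIC))
E
```

```text
t 19.62 pos [ 0.4821 -0.0214  0.1278] yaw -98.19 q [-0.18  0.28  1.78 -0.02  1.19  1.54] tilt [ 0.0113  0.1109 -0.9938]
shift now [-0.1 -5.7 27.3] turn 0.26 shift after turn [-0.1 -5.7 27.3] n 0.027777018666458625
tip [253.3659413 215.4102527]
key [253.28538087 142.85528864]
boss top centre exp [253.19658926 265.98450161]
```

View pics/w9.png

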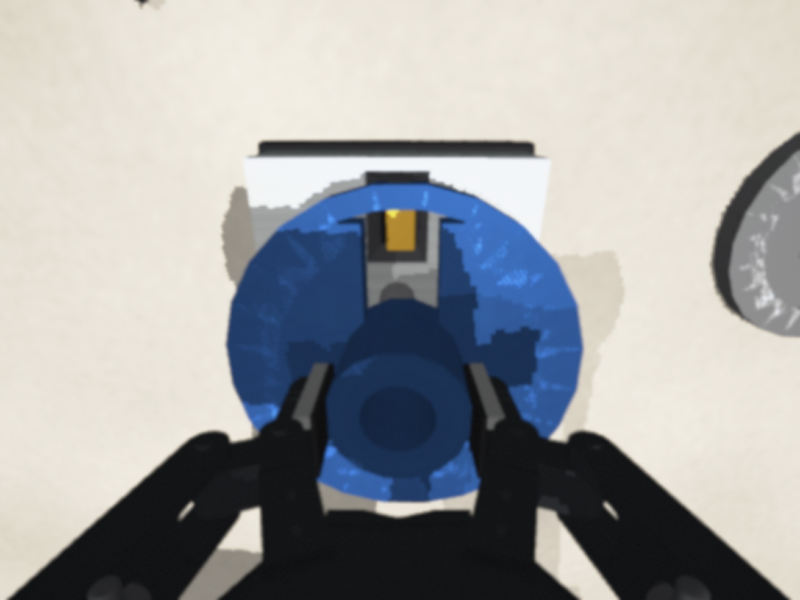

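The boss top is at (254,267) against an expected (253,266), so the in-hand pose is right. I'll shift outward 5 mm and lower.

carry_out --series '[[[0, -5, 2], 0], [[0, -1, 5], 0], [[0, -1, 6], 0], [[0, -1, 5], 0], [[0, 0, 0], 0]]'

```text
clock: 20.08
position: [0.4886, -0.0222, 0.1084]
ee_rot: [-0.04, -0.653, 0.755, 0.038]
contact_force: [-1.5, 1.2, -3.1]
width: 0.0485
```

```bash
python3 go.py .4847 -.022 .083 81.55
```

```text
t 20.08 pos [ 0.4886 -0.0222  0.1084] yaw -98.22 q [-0.18  0.31  1.79 -0.02  1.15  1.54] tilt [ 0.0103  0.1102 -0.9939]
shift now [ 0.1  1.1 25.7] turn 0.23 shift after turn [ 0.1  1.1 25.7] n 0.025372937998468542
```

carry_out --series '[[[0, 1, 5], 0], [[0, 0, 6], 0], [[0, 0, 5], 0], [[0, 0, 0], 0]]'

```text
clock: 20.42
position: [0.4856, -0.022, 0.0906]
ee_rot: [-0.04, -0.654, 0.755, 0.038]
contact_force: [-0.3, 0.3, -3.5]
width: 0.0484
```

```bash
python3 go.py .4847 -.022 .083 81.55
```

```text
t 20.42 pos [ 0.4856 -0.022   0.0906] yaw -98.19 q [-0.18  0.33  1.82 -0.02  1.1   1.54] tilt [ 0.0108  0.1101 -0.9939]
shift now [0.  0.  7.7] turn 0.26 shift after turn [0.  0.  7.7] n 0.007609112604457041
```

carry_out --series '[[[0, 0, 2], 0], [[0, 0, 2], 0], [[0, 0, 0], 0]]'

```text
clock: 20.67
position: [0.4854, -0.0223, 0.0858]
ee_rot: [-0.04, -0.654, 0.755, 0.038]
contact_force: [-0.7, -0.5, -3.8]
width: 0.0486
```

carry_out --series '[[[0, 0, 0], 0], [[0, 0, 0], 0], [[0, 0, 0], 0], [[0, 0, 0], 0], [[0, 0, 0], 0], [[0, 0, 0], 0]]' --fingers 85

```text
clock: 21.17
position: [0.488, -0.0229, 0.0886]
ee_rot: [-0.038, -0.654, 0.755, 0.035]
contact_force: [-0.4, 0.0, -0.2]
width: 0.0846
```

```bash
python3 go.py .4847 -.022 .083 81.55
```

```text
t 21.17 pos [ 0.488  -0.0229  0.0886] yaw -98.19 q [-0.18  0.33  1.82 -0.02  1.09  1.54] tilt [ 0.0117  0.1035 -0.9946]
shift now [-0.5  2.8  5.9] turn 0.26 shift after turn [-0.5  2.8  5.9] n 0.005552003653818097
```

carry_out --series '[[[0, 0, -10], 0], [[0, 0, -20], 0], [[0, 0, -25], 0], [[0, 0, -25], 0], [[0, 0, -25], 0], [[0, 0, -25], 0], [[0, 0, -15], 0], [[0, 20, 0], 0], [[0, 30, 0], 0], [[0, 0, 0], 0]]'

```text
clock: 22.0
position: [0.4546, -0.0162, 0.2524]
ee_rot: [-0.037, -0.654, 0.755, 0.033]
contact_force: [-0.8, -0.4, 0.3]
width: 0.085
```

Run:
```python
from m import *
import pickle
t=manip.get_image("top");s=manip.get_image("scene");st=manip.get_state();w=manip.get_image("wrist")
pickle.dump((t,s,w,st),open("i9.pkl","wb"))
for n,im,xs in(("scene",s,None),("wrist",w,st)):
    f=im["frame"];h=cv2.cvtColor(f,cv2.COLOR_BGR2HSV);H,S,V=[h[...,k].astype(int) for k in range(3)]
    c=big((H>100)&(H<128)&(S>100)&(V>25))
    for z in(.050,.058,.066):
        e=cv2.fitEllipse((cont(im,cv2.convexHull(c),z,xs)*1000).astype(np.float32));print(n,z,np.round(e[0],1),np.round(e[1],1))
u=proj(s,[.48,-.02,.07]).astype(int)
c=cv2.resize(s["frame"][u[1]-60:u[1]+60,u[0]-80:u[0]+80],(400,300),interpolation=cv2.INTER_CUBIC)
cv2.imwrite("pics/c10.png",np.hstack([c,cv2.resize(w["frame"],(400,300))]))
```

```text
scene 0.05 [451.2 -30.9] [154.2 168.8]
scene 0.058 [463.3 -26.4] [151.9 166.2]
scene 0.066 [475.4 -21.9] [149.5 163.6]
wrist 0.05 [479.6 -24.3] [153.3 153.8]
wrist 0.058 [481.3 -24.4] [149.6 150.2]
wrist 0.066 [483.1 -24.5] [146.  146.5]
```

View pics/c10.png

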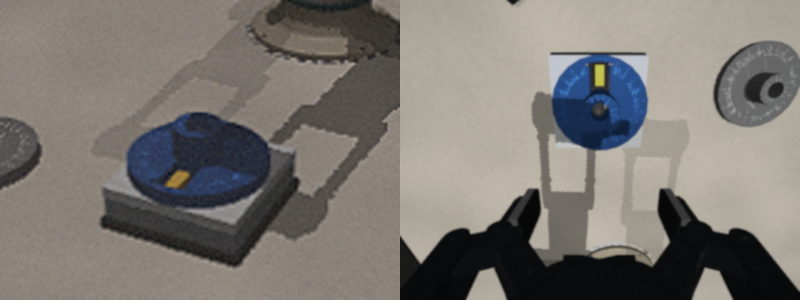

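The plate is home. Its disc measures 146.3 mm at z = 0.066, the same reading as when it lay flat on the table. It's round, so it's level, and the key shows almost flush in the keyway at (600,75).

```bash
python3 -c "
from rig import manip
print(manip.sign_off())"
```

```text
the job is handed in; nothing more can be done
None
```

The turntable is back together. I set the brass key in the drive's slot and let go of it, then lowered the blue plate over the spindle and released it. The job was handed in at about 22 s; it gave no verdict.

**Key:** before the plate went on, the top camera put it at x = 45.5 mm, y = −1.2 mm in the drive frame, in line with the slot. With the plate on, it shows in the keyway, almost flush with the disc.

**Plate:** the wrist view put its centre 3 mm from the spindle axis. The disc looked round (146.0 × 146.5 mm) and read the same size at the fully-home height as it did when flat on the table. That means it is level and within 1–2 mm of fully home.

**Bone:** the moves stayed well clear of it, but I did not measure it again at the end.

**What disagreed:**
- **Tool tilt:** it drifted to about 6° during the moves, because the interface cannot correct it. I let the plate settle flat on release instead.
- **Scene camera:** its ellipse fit of the final plate did not come out circular (149.5 × 163.6 mm). It sees the boss along with the disc, so I relied on the wrist view.

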